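# Undo the swing bolt of a circuit-board clamping jig

## Robot

A 6-joint arm with a two-finger parallel gripper is mounted at the origin on the work surface. World frame = base frame: x ahead of the robot, y to its left, z up, the work surface at z = 0. Lengths are in m, angles in rad, forces in N, time in s.
With the tool pointing down it reaches from about 0.275 to 0.85 m from the base axis. Payload 19 kg.
Tool frame: the origin (TCP) lies at the very end of the fingers, on their centre line; the grasp point (between the pads) lies 19 mm behind it (grip_point_offset is the distance from the TCP to the grasp point, in m); z points along the fingers, y is the line along which they close (so a half turn about z gives the same grasp; the last joint's range is limited). The gripper opens to 85 mm and grips with 20 to 120 N. Pads are 22 mm wide; open, the fingers measure 114 mm over their backs; the gripper's body (76 mm by 85 mm) begins 54 mm behind the grasp point. The pads swing forward as they close: fully open they stand 13 mm farther back than shut.
Start: joints at [-1.477, 0.15, 1.437, -0, 1.554, -0.134], TCP at [0.13, -0.56, 0.231] pointing down, gripper open.
Joint ranges: [-2.8, 2.8], [-0.68, 2.1], [0.12, 2.68], [-1.39, 4.53], [0.16, 2.79], [-2.81, 2.81]. Speed limits (rad/s): [1.89, 1.89, 2.22, 3.01, 3.01, 3.01].

## Interface

Orientations are given as a rotation vector (axis times angle).
In Python, from plant import * gives the robot as it stands.
- The arm moves only by the tool jog_arm, never from a script. Its argument "increments" is a list of rows, each an object with "jaw": the opening, from 0 (shut) to 1 (fully open); "delta_pos": the shift along the tool's x, y, z in units of 15 cm (1.0 is 15 cm), a list of three; "turn": the turn about the tool's z in units of 360 degrees (1.0 is 360 degrees). A call has exactly 8 rows; each row is the pose to reach, as a shift and turn from the pose commanded when the call began, along the tool's axes at that moment, turning the shorter way round; what a row does not reach only later rows make up. A row lasts 1/12 s, in which the tool goes at most 41.7 mm and 7.16 degrees, less where a joint would pass 70% of its speed; a pose out of reach is approached as far as the arm can. A call with a number of a shift or a turn outside -1 to 1 is refused whole. A call with a gripper value outside its range is refused whole. The fingers move at their own pace and stop on an object; "grip_force" is the grip in N (left out, the last holds). Time passes only in rows, so rows that repeat a pose let the fingers close, or fill a call up. It gives the time, the measured TCP pose, the force, the opening and the grip force at its end, in the units of the state.
- get_state(): the state, without advancing time (a new reading comes with each control period).
- get_image(name): name is "scene" or "top" or "wrist"; returns the picture (420x560x3 uint8, blue, green, red); there is no depth.
- camera_model(name): a dict with "fx", "fy", "cx", "cy" (pixels), "pose" (4x4, takes a point from camera to world coordinates). Camera axes: x right, y down, z forward; pixel columns grow to the right and rows downward; lengths in m; the calibration is good to about 2 mm. A picture is of the moment at which its call begins: read the wrist's pose just before it. camera_model takes no time and is no camera call; for the wrist camera it gives the pose at the moment of the call.
- sign_off(): hands the job in; it is judged then, once.
The state is a dict: "t": time; "q": joint angles; "dq": joint speeds; "joint_torque": joint torques, N m; "ee_pos": TCP position; "orientation": TCP orientation; "wrist_force": force on the tool from outside, world axes, zero at the start; "ft_torque": the same for the moment, N m; "opening": finger opening in m; "gripper_force": force on a finger pad.
Only numpy, scipy, OpenCV 4.12 (cv2) and the standard library are available. Lean on these libraries where they do the work, as an engineer would, in place of code of your own. Each camera call takes 0.05 s, during which the arm holds its last target. There are 200 camera calls.

## Task

Undo the swing bolt of the board jig: unscrew the wing nut on its thread until its flange lies level with the window of the keeper plate on the slotted lug, then swing the bolt out through it and lay it down outward as far as it goes. The keeper's height is not known, so feel for it: handle the nut gently, do not force it against the lug or the keeper, and leave everything else on the bench where it is.

Things in the scene. Friction and masses are not known exactly. Their poses are not given: they have to be found in the camera images.
- jig: Board-clamping jig, fixed: bare aluminium base plate 200 x 150 x 12 mm, a green circuit board on it, and a flat steel hold-down bar over the board ending in a slotted lug with the upright swing bolt. Origin on the bench right below the bolt's hinge pin; x points level outward, the way the slot opens and the bolt swings (the plate lies on the -x side); z up.
- lug: The steel hold-down bar with slotted lug and keeper. Flat top 80 mm above the bench, 36 mm wide, running inward (-x) 192 mm from the bolt; at the inner end two posts stand 6 mm above it. The lug is two prongs either side of an 11 mm slot, ending 10.5 mm outward of the bolt's centre line. Origin and axes as jig.
- slot (a point): Point on the upright bolt's centre line level with the lug's top face, 80 mm above the bench; axes as jig. The nut's underside is here when fully screwed down.
- wing_nut: Steel wing nut on the bolt. Origin at the centre of its underside, z along the bolt to its free end, x along the wings. Round flange 18 mm across, 4 mm thick; above it a 12 mm hub; two flat wings 9 mm thick, from 5 to 22 mm either side of the centre line and from 16 to 36 mm above the underside. The bolt's end stands in the gap between them and is thinner than they are.
- nut_grip (a point): Point on the nut's axis 29 mm above its underside, where the wings can be pinched. Right-hand quick thread: counter-clockwise seen from above loosens, 10 mm rise per turn. Fully down its x axis points along the jig's x; it starts turned up to 0.8 rad from there, and a stop ends it at 9.9 mm. Turning takes about 0.15 N m; it stays where it is left. Too rough: squeezing over 60 N, or over 30 N between nut and lug or keeper.
- swing_bolt (a joint): Lean of the hinged eyebolt (8 mm shank) in rad: 0 upright in the slot, growing as it swings outward and down; the stop is at 1.42, nearly level. The hinge is stiff, about 0.1 N m: the bolt stays where it is left.
- bolt_pivot (a point): Centre of the eyebolt's hinge pin, 20 mm above the bench, straight below slot. Moves with the bolt: its z axis points along the bolt to the free end (90 mm away), its y axis along the hinge pin. The nut's underside is 60 mm along z when fully down. As leaning out lowers the flange, the bolt passes only with the nut's underside 1.4 to 3.1 mm higher than the lip's edge.
- flux_jar: Bystander: amber jar with a black lid, 42 mm across, 45 mm high, beside the jig; origin at the centre of its underside.
- solder_spool: Bystander: grey spool, 54 mm across, 40 mm high, beside the jig; origin at the centre of its underside.
- screwdriver: Bystander: screwdriver 150 mm long lying beside the jig.
- wrench: Bystander: open-ended wrench 130 mm long lying beside the jig.
- multimeter: Bystander: orange multimeter lying flat, 150 x 78 x 36 mm; origin at the centre of its underside.
- parts_tray: Bystander: white divided tray, 100 x 160 x 30 mm; origin at the centre of its underside.
- keeper_side (a point): Fixed point level with the lug's top, 13 mm outward of slot, on the outer face of the keeper: two dark C-shaped plates 2.5 mm thick beside the slot. Lip below, hook above, between them a window 6.5 mm high for the nut's flange. The lip's edge is 1.5 to 5 mm above the lug's top (hand-set, not measured). A held bolt still leans about 0.06 rad. Hook tops are at most 15 mm above the lug.

How it is judged:
On the way, in this order (a step that is already met when the one before it is completed fails the run):
1. the nut is unscrewed at least 2.5 mm from fully down while the bolt still stands in the slot (z of wing_nut in the frame of bolt_pivot above 0.0625 m and value of joint swing_bolt below 0.12 rad), for 0.2 s.
2. the bolt is swung out through the keeper's window (value of joint swing_bolt above 0.5 rad), for 0.1 s.
At the end, for the whole second after the job is handed in: The bolt lies swung out of the slot, leaning more than 1.15 rad (66 degrees) from upright, at rest and let go, with the wing nut still at least 2.5 mm unscrewed (value of joint swing_bolt above 1.15 rad and velocity of joint swing_bolt between -0.1 and 0.1 rad/s and z of wing_nut in the frame of bolt_pivot above 0.0625 m); the robot touches nothing.
It fails at once if the nut is forced against the lug or its keeper plate with more than 30 N (contact force between wing_nut and lug above 30 N).
It fails at once if the fingers press on the nut with more than 120 N in all (a squeeze of 60 N) (contact force between the fingers and wing_nut above 120 N).
It fails at once if the fingers or the arm press on the lug with more than 25 N (contact force between any of the fingers, the arm and lug above 25 N).
It fails at once if a bystander is shifted by more than 15 mm (distance of any of flux_jar, solder_spool, screwdriver, wrench, multimeter, parts_tray from where it was at the start of the episode above 0.015 m).
It also fails if it takes over 72 s, if anything falls off the work surface, if the arm or the gripper's body presses on something with over 40 N, if the wrist force passes 120 N, or if a joint passes its speed limit or range.

## Working session

There is one attempt and no reset: what is moved stays moved. The work goes in short steps, Python scripts to look and compute and a tool call to move; the robot and the scene stay as the last step left them, time stands still between calls to the robot, and variables do not carry over. Pictures are saved under pics/ and viewed, at most 10 in all, crops included, and the job is handed in when it is done.

Besides the shell and the picture viewer there is one more tool, called after "Emit:" in YAML: its name, and indented under it one key for each argument. jog_arm: Moves the arm, as the interface text tells. Shifts and turns lie within -1 to 1; 1 stands for 15 cm of shift or 360 degrees of turn. Its arguments: {"type":"object","properties":{"increments":{"type":"array"},"grip_force":{"type":"number"}},"required":["increments"]}

```bash
mkdir -p pics; ls
python3 - <<'E'
from plant import *
import cv2,numpy as np
s=get_state();print(s)
a=get_image("scene");b=get_image("top")
cv2.imwrite("pics/scene.png",a);cv2.imwrite("pics/top.png",b)
for n in("scene","top","wrist"):
    c=camera_model(n);print(n,c["fx"],c["cx"],c["cy"],np.round(c["pose"],4).tolist())
E
```

```text
pics
{'t': 0.0, 'q': array([-1.47700553e+00,  1.50973555e-01,  1.43802453e+00,  1.79561453e-05,
        1.55380333e+00, -1.34012698e-01]), 'dq': array([ 0.00037925, -0.00015302, -0.00050824,  0.00110881, -0.00028317,
       -0.00070319]), 'joint_torque': array([-1.88174905e-03, -7.13050747e+01, -5.70865166e+01, -3.05908088e-04,
        8.87014117e-03, -6.31678313e-05]), 'ee_pos': array([ 0.12981302, -0.55990187,  0.23068579]), 'orientation': array([-3.12003550e+00, -3.56921851e-01, -6.63524608e-05]), 'wrist_force': array([0.46672391, 0.0793743 , 0.2282645 ]), 'ft_torque': array([-0.01587337, -0.01744865,  0.0270681 ]), 'gripper_force': 0.0, 'opening': 0.08521612208107192}
scene 537.5771301720158 271.00779041171177 212.2288040148116 [[-0.1715, 0.8277, -0.5343, 1.2283], [0.9852, 0.1453, -0.0912, 0.1134], [0.0021, -0.542, -0.8403, 1.0959], [0.0, 0.0, 0.0, 1.0]]
top 490.068378245022 276.8621326215749 204.00247305211036 [[0.0256, -0.9923, 0.1214, 0.4556], [-0.9996, -0.0243, 0.0119, 0.0273], [-0.0089, -0.1216, -0.9925, 1.1876], [0.0, 0.0, 0.0, 1.0]]
wrist 312.44975401766203 282.7888357331361 211.29771313186276 [[0.226, -0.9285, -0.2945, 0.2046], [-0.9741, -0.216, -0.0667, -0.5433], [-0.0017, 0.302, -0.9533, 0.3732], [0.0, 0.0, 0.0, 1.0]]
```

View pics/top.png

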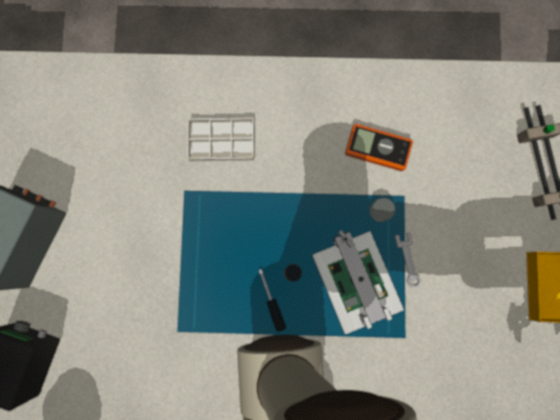

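View pics/scene.png

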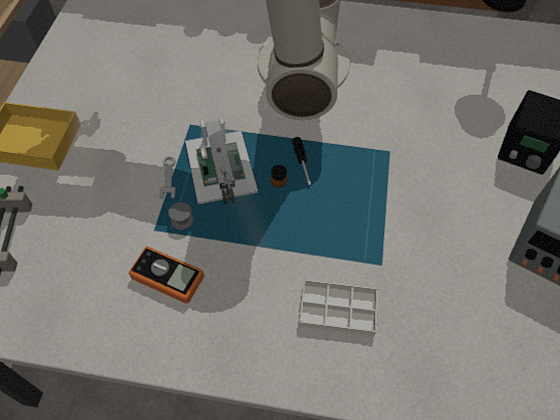

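Top view: the jig spans about (315–405, 232–333), with the lug and nut near (347,238) and the posts near (377,318). The spool is at (382,209), the wrench at (408,260), the jar at (293,272) and the screwdriver at (272,300). In the scene view the nut is near (227,190). I'll zoom in on the nut area.

```bash
cat > h.py <<'E'
import numpy as np,cv2
from plant import *
from scipy.spatial.transform import Rotation as R
def ray(c,u,v):
    d=np.array([(u-c["cx"])/c["fx"],(v-c["cy"])/c["fy"],1.]);P=np.array(c["pose"]);return P[:3,3],P[:3,:3]@d
def onz(c,u,v,z):
    o,d=ray(c,u,v);return o+d*(z-o[2])/d[2]
def proj(c,p):
    P=np.array(c["pose"]);q=P[:3,:3].T@(np.array(p)-P[:3,3]);return c["fx"]*q[0]/q[2]+c["cx"],c["fy"]*q[1]/q[2]+c["cy"]
def tri(*cs):
    A=0;b=0
    for c,u,v in cs:
        o,d=ray(c,u,v);d/=np.linalg.norm(d);M=np.eye(3)-np.outer(d,d);A=A+M;b=b+M@o
    return np.linalg.solve(A,b)
E
python3 - <<'E'
import cv2,numpy as np
a=cv2.imread("pics/scene.png")[110:220,150:270];b=cv2.imread("pics/top.png")[220:340,305:425]
f=lambda x:cv2.resize(x,(400,400*x.shape[0]//x.shape[1]),interpolation=cv2.INTER_CUBIC)
A,B=f(a),f(b);o=np.zeros((400,800,3),np.uint8);o[:A.shape[0],:400]=A;o[:400,400:]=B
cv2.imwrite("pics/crop.png",o)
E
```

```text
(no output)
```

View pics/crop.png

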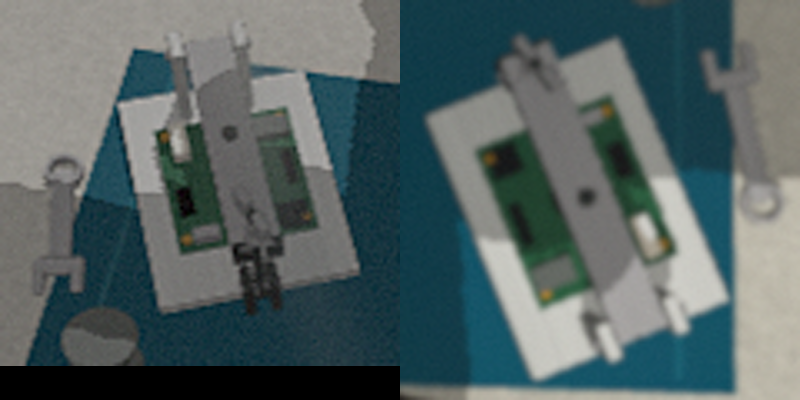

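Run:
```python
from h import *
T=camera_model("top");S=camera_model("scene")
n=tri((T,345.5,238),(S,227.4,175.4));print("nut",n)
a=onz(T,305+230/3.33,220+330/3.33,.08);b=onz(T,305+130/3.33,220+70/3.33,.08)
# plate edge dirs
z=.012
p=[onz(T,305+(x-400)/3.33,220+y/3.33,z)[:2] for x,y in((426,118),(617,38),(730,298),(538,380))]
print(a,b,np.degrees(np.arctan2(*(b-a)[[1,0]])),[np.degrees(np.arctan2(*(p[i]-p[j])[::-1])) for i,j in((0,3),(1,2))],np.round(p,3))
for n_,u,v,zz in(("jar",293,272,.045),("spool",382,209,.04)):print(n_,onz(T,u,v,zz))
s=get_state();print(R.from_rotvec(s["orientation"]).as_matrix())
```

```text
nut [ 0.51604117 -0.11155309  0.10431203]
[ 0.34014827 -0.1807328   0.08      ] [ 0.5107088  -0.11294481  0.08      ] 21.674972881324724 [np.float64(24.274356036924004), np.float64(23.778489869073386)] [[ 0.478 -0.047]
 [ 0.539 -0.184]
 [ 0.357 -0.264]
 [ 0.297 -0.129]]
jar [ 4.38078394e-01 -3.36162242e-04  4.50000000e-02]
spool [ 0.5901246 -0.2064831  0.04     ]
[[ 9.74175885e-01  2.25790450e-01 -1.36036943e-04]
 [ 2.25790471e-01 -9.74175365e-01  1.01030380e-03]
 [ 9.55931123e-05 -1.01492945e-03 -9.99999480e-01]]
```

Emit:
jog_arm:
  increments:
    - {"jaw": 1,"delta_pos": [0.2,-0.146,0],"turn": 0}
    - {"jaw": 1,"delta_pos": [0.4,-0.29,0],"turn": 0}
    - {"jaw": 1,"delta_pos": [0.6,-0.437,0],"turn": 0}
    - {"jaw": 1,"delta_pos": [0.8,-0.583,0],"turn": 0}
    - {"jaw": 1,"delta_pos": [1,-0.73,0],"turn": 0}
    - {"jaw": 1,"delta_pos": [1,-0.73,0],"turn": 0}
    - {"jaw": 1,"delta_pos": [1,-0.73,0],"turn": 0}
    - {"jaw": 1,"delta_pos": [1,-0.73,0],"turn": 0}

```text
t: 0.77
ee_pos: [0.2512, -0.4197, 0.2312]
orientation: [-3.121, -0.358, 0.0]
wrist_force: [0.5, -0.3, 0.0]
opening: 0.0854
gripper_force: 0.0
```

Emit:
jog_arm:
  increments:
    - {"jaw": 1,"delta_pos": [0.25,-0.183,0],"turn": 0}
    - {"jaw": 1,"delta_pos": [0.5,-0.366,0],"turn": 0}
    - {"jaw": 1,"delta_pos": [0.75,-0.55,0],"turn": 0}
    - {"jaw": 1,"delta_pos": [1,-0.733,0],"turn": 0}
    - {"jaw": 1,"delta_pos": [1,-0.733,0],"turn": 0}
    - {"jaw": 1,"delta_pos": [1,-0.733,0],"turn": 0}
    - {"jaw": 1,"delta_pos": [1,-0.733,0],"turn": 0}
    - {"jaw": 1,"delta_pos": [1,-0.733,0],"turn": 0}

```text
t: 1.43
ee_pos: [0.372, -0.2796, 0.231]
orientation: [-3.121, -0.355, 0.001]
wrist_force: [-0.4, -0.4, 1.1]
opening: 0.0855
gripper_force: 0.0
```

Emit:
jog_arm:
  increments:
    - {"jaw": 1,"delta_pos": [0.25,-0.183,0],"turn": -0.0125}
    - {"jaw": 1,"delta_pos": [0.5,-0.366,0],"turn": -0.025}
    - {"jaw": 1,"delta_pos": [0.75,-0.55,0],"turn": -0.0375}
    - {"jaw": 1,"delta_pos": [1,-0.733,0],"turn": -0.05}
    - {"jaw": 1,"delta_pos": [1,-0.8,0],"turn": -0.065}
    - {"jaw": 1,"delta_pos": [1,-0.8,0],"turn": -0.08}
    - {"jaw": 1,"delta_pos": [1,-0.8,0],"turn": -0.1}
    - {"jaw": 1,"delta_pos": [1,-0.8,0],"turn": -0.1}

```text
t: 2.1
ee_pos: [0.4914, -0.1289, 0.231]
orientation: [-2.854, -1.312, 0.001]
wrist_force: [0.4, -0.4, -0.6]
opening: 0.0855
gripper_force: 0.0
```

Run:
```python
from h import *
import json
s=get_state();c=camera_model("wrist");a=get_image("wrist")
cv2.imwrite("pics/w1.png",cv2.resize(a,(784,588)))
np.savez("w1.npz",**{k:np.array(v) for k,v in c.items()})
print(s["ee_pos"],s["q"],R.from_rotvec(s["orientation"]).as_matrix().round(3).tolist(),c["pose"][:3,3])
print(np.array(proj(c,[.516,-.1115,.11]))*1.4)
```

```text
[ 0.49144241 -0.12892754  0.2309867 ] [-4.08207190e-01  1.08256697e-02  1.58843114e+00 -1.51690696e-04
  1.54298810e+00  3.00740815e-01] [[0.651, 0.759, -0.001], [0.759, -0.651, 0.0], [-0.0, -0.001, -1.0]] [ 0.54128556 -0.07092132  0.37337468]
[408.17890691 238.90887429]
```

View pics/w1.png

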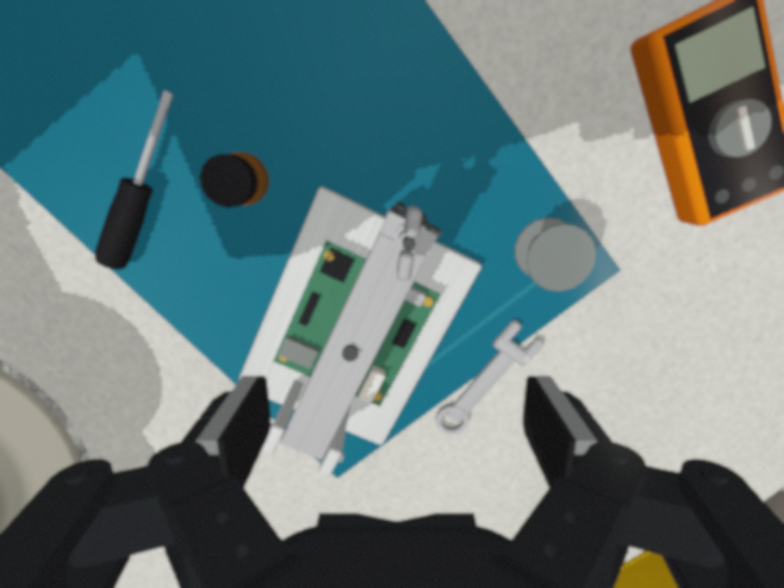

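The wrist view shows the nut with its bolt end near (410,242), and the wings running from (415,215) to (404,270). I'll zoom in there.

Run:
```python
from h import *
a=cv2.imread("pics/w1.png")[185:305,340:500]
cv2.imwrite("pics/w1c.png",cv2.resize(a,(800,600),interpolation=cv2.INTER_CUBIC))
```

```text
(no output)
```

View pics/w1c.png

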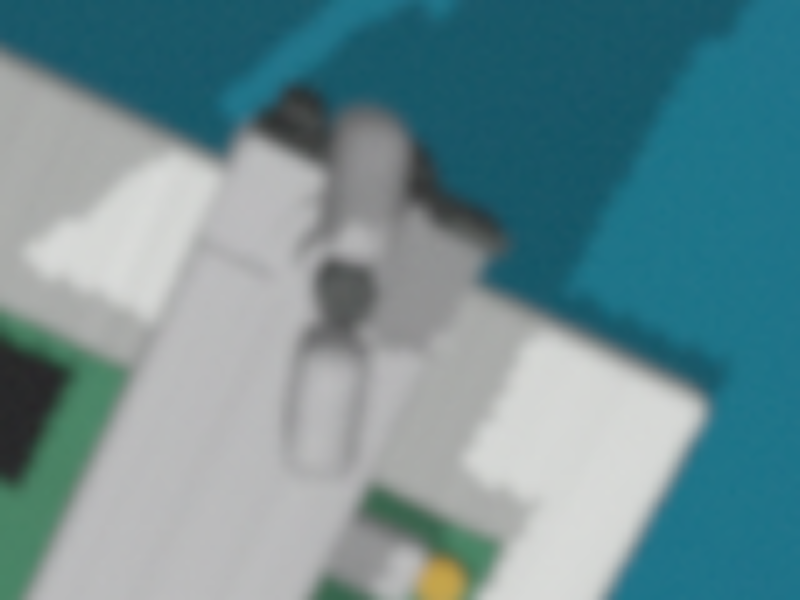

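Run:
```python
from h import *
c=dict(np.load("w1.npz"))
f=lambda x,y,z:onz(c,(340+x/5)/1.4,(185+y/5)/1.4,z)
b=f(345,290,.11);print("bolt",b)
l=f(324,478,.117);u=f(370,108,.117);print(l,u,(l+u)/2,np.linalg.norm(u-l),np.degrees(np.arctan2(*(u-l)[[1,0]])))
# lug side edges: left edge (30,590)-(240,130); right edge (310,590)-(490,270)?
for p,q in(((30,590),(240,135)),((310,590),(375,470))):
    d=f(*q,.08)-f(*p,.08);print("bar",np.degrees(np.arctan2(d[1],d[0])))
# plate outer edge (0,50)-(705,400): jig y direction
d=f(0,50,.012)-f(705,400,.012);print("edge",np.degrees(np.arctan2(d[1],d[0]))-90)
```

```text
bolt [ 0.51476342 -0.1137424   0.11      ]
[ 0.49865123 -0.12861692  0.117     ] [ 0.53133804 -0.09823469  0.117     ] [ 0.51499463 -0.1134258   0.117     ] 0.04462629947989647 42.90730521959453
bar 24.11882999606733
bar 22.399392846427556
edge 23.08062344488738
```

Emit:
jog_arm:
  increments:
    - {"jaw": 0.5,"delta_pos": [0.179,0.053,0],"turn": 0.018}
    - {"jaw": 0.5,"delta_pos": [0.179,0.053,0.2],"turn": 0.018}
    - {"jaw": 0.5,"delta_pos": [0.179,0.053,0.4],"turn": 0.018}
    - {"jaw": 0.5,"delta_pos": [0.179,0.053,0.6],"turn": 0.018}
    - {"jaw": 0.5,"delta_pos": [0.179,0.053,0.75],"turn": 0.018}
    - {"jaw": 0.5,"delta_pos": [0.179,0.053,0.83],"turn": 0.018}
    - {"jaw": 0.5,"delta_pos": [0.179,0.053,0.88],"turn": 0.018}
    - {"jaw": 0.5,"delta_pos": [0.179,0.053,0.88],"turn": 0.018}
  grip_force: 25

```text
t: 2.82
ee_pos: [0.5148, -0.1134, 0.0986]
orientation: [-2.928, -1.135, 0.002]
wrist_force: [-0.4, -0.0, 0.2]
opening: 0.0425
gripper_force: 0.0
```

Run:
```python
from h import *
s=get_state();a=get_image("wrist")
cv2.imwrite("pics/w2.png",cv2.resize(a,(784,588)))
print(s["ee_pos"],s["q"],R.from_rotvec(s["orientation"]).as_matrix().round(3).tolist(),s["wrist_force"])
```

```text
[ 0.51475759 -0.1133614   0.09856465] [-3.63016364e-01  1.35703806e-01  1.73026990e+00  4.70873893e-05
  1.27700469e+00  4.67951246e-01] [[0.739, 0.674, -0.001], [0.674, -0.739, 0.001], [-0.001, -0.001, -1.0]] [-0.4404154  -0.00843813  0.1590938 ]
```

View pics/w2.png

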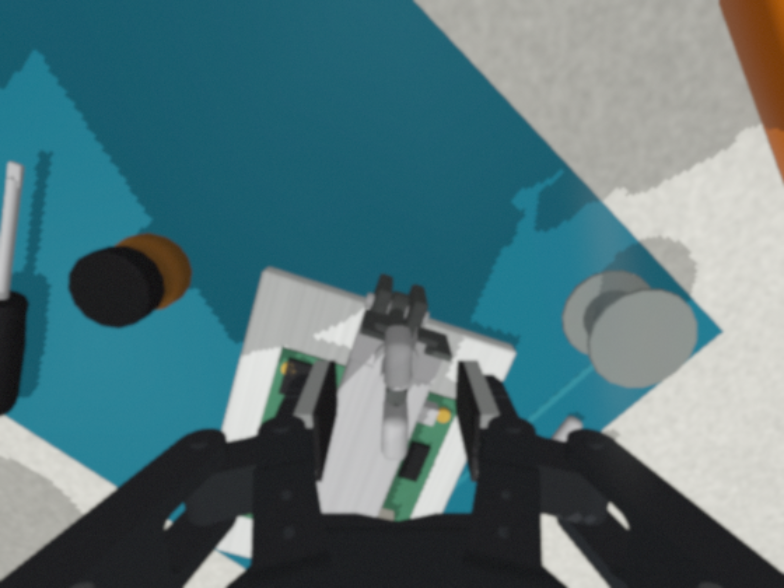

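The wings sit midway between the pads at about (397,390), aligned with the fingers. Closing.

Emit:
jog_arm:
  increments:
    - {"jaw": 0.3,"delta_pos": [0,0,0],"turn": 0}
    - {"jaw": 0.2,"delta_pos": [0,0,0],"turn": 0}
    - {"jaw": 0.15,"delta_pos": [0,0,0],"turn": 0}
    - {"jaw": 0.1,"delta_pos": [0,0,0],"turn": 0}
    - {"jaw": 0.05,"delta_pos": [0,0,0],"turn": 0}
    - {"jaw": 0,"delta_pos": [0,0,0],"turn": 0}
    - {"jaw": 0,"delta_pos": [0,0,0],"turn": 0}
    - {"jaw": 0,"delta_pos": [0,0,0],"turn": 0}
  grip_force: 25

```text
t: 3.53
ee_pos: [0.5155, -0.1128, 0.1001]
orientation: [2.927, 1.14, 0.001]
wrist_force: [-1.2, 0.3, 6.3]
opening: 0.0086
gripper_force: 25.6
```

Emit:
jog_arm:
  increments:
    - {"jaw": 0,"delta_pos": [0,0,-0.013],"turn": 0}
    - {"jaw": 0,"delta_pos": [0,0,-0.014],"turn": -0.018}
    - {"jaw": 0,"delta_pos": [0,0,-0.0155],"turn": -0.036}
    - {"jaw": 0,"delta_pos": [0,0,-0.0165],"turn": -0.054}
    - {"jaw": 0,"delta_pos": [0,0,-0.018],"turn": -0.072}
    - {"jaw": 0,"delta_pos": [0,0,-0.019],"turn": -0.09}
    - {"jaw": 0,"delta_pos": [0,0,-0.0205],"turn": -0.108}
    - {"jaw": 0,"delta_pos": [0,0,-0.021],"turn": -0.12}

```text
t: 4.2
ee_pos: [0.5147, -0.1124, 0.102]
orientation: [-2.294, -2.144, 0.001]
wrist_force: [0.3, 2.3, -6.5]
opening: 0.0079
gripper_force: 25.7
```

Emit:
jog_arm:
  increments:
    - {"jaw": 0,"delta_pos": [0,0,0.006],"turn": -0.0195}
    - {"jaw": 0,"delta_pos": [0,0,0.004],"turn": -0.039}
    - {"jaw": 0,"delta_pos": [0,0,0.003],"turn": -0.0585}
    - {"jaw": 0,"delta_pos": [0,0,0.0015],"turn": -0.078}
    - {"jaw": 0,"delta_pos": [0,0,0],"turn": -0.0975}
    - {"jaw": 0,"delta_pos": [0,0,-0.001],"turn": -0.117}
    - {"jaw": 0,"delta_pos": [0,0,-0.0025],"turn": -0.1365}
    - {"jaw": 0,"delta_pos": [0,0,-0.004],"turn": -0.155}

```text
t: 4.87
ee_pos: [0.5147, -0.1125, 0.1032]
orientation: [-1.024, -2.969, -0.0]
wrist_force: [-3.5, 1.0, 1.5]
opening: 0.008
gripper_force: 26.7
```

Run:
```python
from h import *
s=get_state();a=get_image("wrist")
cv2.imwrite("pics/w3.png",cv2.resize(a,(784,588)))
M=R.from_rotvec(s["orientation"]).as_matrix();yaw=np.degrees(np.arctan2(M[1,0],M[0,0]))
print(s["ee_pos"],yaw,s["q"][5],s["wrist_force"],s["ft_torque"])
for dy in range(0,61,10):
    y=np.radians(yaw+dy-23.3) # jig outward in tool coords: x: cos(y), y: sin(y) (tool y = cw side)
    print(dy,"per mm outward:",np.round([np.cos(y)/150,np.sin(y)/150],5))
print(M.T@[np.cos(np.radians(23.3)),np.sin(np.radians(23.3)),0])
```

```text
[ 0.51474381 -0.11247356  0.10318089] 141.92833933629254 -1.2678247620272793 [-3.47983914  1.01130026  1.50648293] [ 0.21155904  0.83531164 -0.07648046]
0 per mm outward: [-0.00319  0.00585]
10 per mm outward: [-0.00416  0.00521]
20 per mm outward: [-0.005    0.00441]
30 per mm outward: [-0.00569  0.00347]
40 per mm outward: [-0.00621  0.00243]
50 per mm outward: [-0.00654  0.00131]
60 per mm outward: [-0.00666  0.00016]
[-4.79125805e-01  8.77745976e-01 -6.82379653e-04]
```

View pics/w3.png

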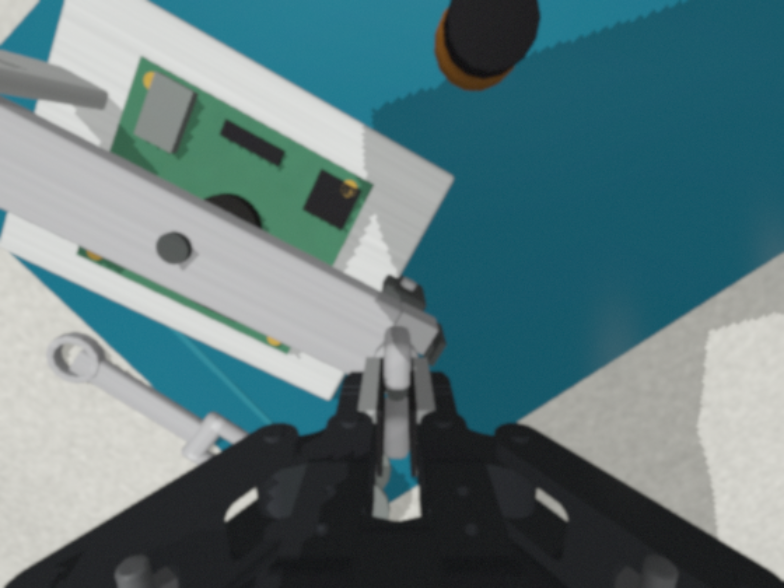

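Test push outward at a rise of about 3.3 mm.

Emit:
jog_arm:
  increments:
    - {"jaw": 0,"delta_pos": [-0.006,0.012,0],"turn": 0}
    - {"jaw": 0,"delta_pos": [-0.012,0.023,0],"turn": 0}
    - {"jaw": 0,"delta_pos": [-0.016,0.029,0],"turn": 0}
    - {"jaw": 0,"delta_pos": [-0.018,0.034,0],"turn": 0}
    - {"jaw": 0,"delta_pos": [-0.021,0.039,0],"turn": 0}
    - {"jaw": 0,"delta_pos": [-0.024,0.044,0],"turn": 0}
    - {"jaw": 0,"delta_pos": [-0.024,0.044,0],"turn": 0}
    - {"jaw": 0,"delta_pos": [-0.024,0.044,0],"turn": 0}

```text
t: 5.58
ee_pos: [0.5213, -0.1097, 0.1029]
orientation: [-1.039, -2.963, 0.001]
wrist_force: [-6.3, 1.3, 1.8]
opening: 0.0081
gripper_force: 33.5
```

Emit:
jog_arm:
  increments:
    - {"jaw": 0,"delta_pos": [-0.002,0.003,0],"turn": 0}
    - {"jaw": 0,"delta_pos": [-0.003,0.006,0],"turn": 0}
    - {"jaw": 0,"delta_pos": [-0.005,0.009,0],"turn": 0}
    - {"jaw": 0,"delta_pos": [-0.006,0.012,0],"turn": 0}
    - {"jaw": 0,"delta_pos": [-0.006,0.012,0],"turn": 0}
    - {"jaw": 0,"delta_pos": [-0.006,0.012,0],"turn": 0}
    - {"jaw": 0,"delta_pos": [-0.006,0.012,0],"turn": 0}
    - {"jaw": 0,"delta_pos": [-0.006,0.012,0],"turn": 0}

```text
t: 6.25
ee_pos: [0.5234, -0.1091, 0.1029]
orientation: [-1.039, -2.963, 0.001]
wrist_force: [-5.9, -1.7, -0.9]
opening: 0.0083
gripper_force: 36.1
```

Emit:
jog_arm:
  increments:
    - {"jaw": 0,"delta_pos": [-0.002,0.003,0],"turn": 0}
    - {"jaw": 0,"delta_pos": [-0.003,0.006,0],"turn": 0}
    - {"jaw": 0,"delta_pos": [-0.005,0.009,0.001],"turn": 0}
    - {"jaw": 0,"delta_pos": [-0.006,0.012,0.001],"turn": 0}
    - {"jaw": 0,"delta_pos": [-0.008,0.015,0.002],"turn": 0}
    - {"jaw": 0,"delta_pos": [-0.01,0.018,0.003],"turn": 0}
    - {"jaw": 0,"delta_pos": [-0.01,0.018,0.003],"turn": 0}
    - {"jaw": 0,"delta_pos": [-0.01,0.018,0.003],"turn": 0}

```text
t: 6.92
ee_pos: [0.526, -0.1079, 0.1025]
orientation: [-1.039, -2.963, 0.001]
wrist_force: [-7.9, -1.2, 2.8]
opening: 0.0084
gripper_force: 41.6
```

Run:
```python
from h import *
s=get_state();a=get_image("wrist");b=get_image("scene")
o=np.zeros((560,800,3),np.uint8);o[:,:400]=cv2.resize(a[170:380,205:355],(400,560));o[:400,400:]=cv2.resize(b[145:205,200:260],(400,400),interpolation=cv2.INTER_CUBIC)
cv2.imwrite("pics/w4.png",o)
print(s["ee_pos"],s["wrist_force"],s["ft_torque"])
```

```text
[ 0.52604278 -0.10790277  0.10253815] [-7.8959342  -1.16047719  2.83148549] [-0.47438892  1.71048609  0.07831863]
```

View pics/w4.png

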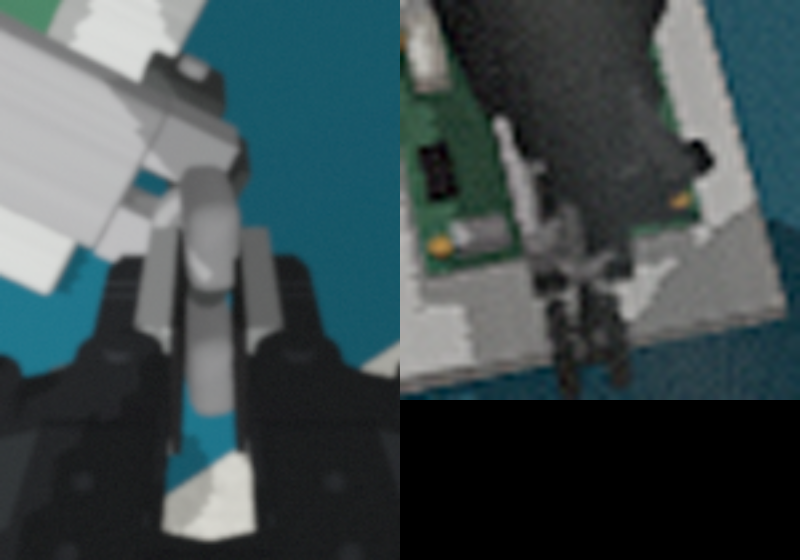

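The slot is now empty behind the nut, with blue showing at (155,180), and the nut is still centred between the pads. So the flange is passing through the window. I'll open a little and push on with the inner finger.

Emit:
jog_arm:
  increments:
    - {"jaw": 0.45,"delta_pos": [0,0,0],"turn": 0}
    - {"jaw": 0.45,"delta_pos": [0,0,0],"turn": 0}
    - {"jaw": 0.45,"delta_pos": [0,0,0],"turn": 0}
    - {"jaw": 0.45,"delta_pos": [-0.016,0.03,0],"turn": 0}
    - {"jaw": 0.45,"delta_pos": [-0.032,0.06,0],"turn": 0}
    - {"jaw": 0.45,"delta_pos": [-0.048,0.09,0],"turn": 0}
    - {"jaw": 0.45,"delta_pos": [-0.064,0.12,0],"turn": 0}
    - {"jaw": 0.45,"delta_pos": [-0.08,0.146,0],"turn": 0}

```text
t: 7.68
ee_pos: [0.5502, -0.0978, 0.1024]
orientation: [-1.034, -2.966, 0.0]
wrist_force: [-1.8, -0.5, 0.1]
opening: 0.0387
gripper_force: 0.7
```

Emit:
jog_arm:
  increments:
    - {"jaw": 0.45,"delta_pos": [-0.011,0.02,0],"turn": 0}
    - {"jaw": 0.45,"delta_pos": [-0.022,0.04,0],"turn": 0}
    - {"jaw": 0.45,"delta_pos": [-0.033,0.06,0.005],"turn": 0}
    - {"jaw": 0.45,"delta_pos": [-0.044,0.08,0.01],"turn": 0}
    - {"jaw": 0.45,"delta_pos": [-0.055,0.1,0.015],"turn": 0}
    - {"jaw": 0.45,"delta_pos": [-0.066,0.12,0.02],"turn": 0}
    - {"jaw": 0.45,"delta_pos": [-0.077,0.14,0.03],"turn": 0}
    - {"jaw": 0.45,"delta_pos": [-0.077,0.14,0.03],"turn": 0}

```text
t: 8.35
ee_pos: [0.5723, -0.0885, 0.0978]
orientation: [-1.034, -2.967, -0.0]
wrist_force: [0.7, -0.1, 0.3]
opening: 0.0387
gripper_force: 0.0
```

Run:
```python
from h import *
s=get_state();a=get_image("wrist");b=get_image("scene")
o=np.zeros((588,800,3),np.uint8);o[:300,:400]=cv2.resize(a,(400,300));o[:400,400:]=cv2.resize(b[145:215,195:265],(400,400),interpolation=cv2.INTER_CUBIC)
cv2.imwrite("pics/w5.png",o)
print(s["ee_pos"],s["wrist_force"],s["gripper_force"])
```

```text
[ 0.57233102 -0.08851283  0.09780656] [ 0.68591446 -0.06083335  0.33163229] 0.014110350953613349
```

View pics/w5.png

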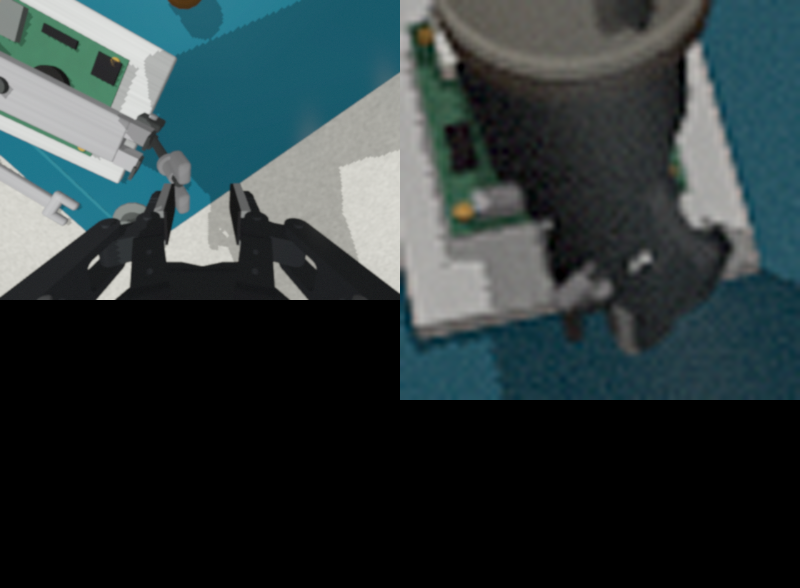

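The bolt is out past the prongs and leaning against the inner finger at (172,200). I'll continue outward and down along the arc.

Emit:
jog_arm:
  increments:
    - {"jaw": 0.45,"delta_pos": [-0.01,0.018,0.015],"turn": 0}
    - {"jaw": 0.45,"delta_pos": [-0.02,0.035,0.035],"turn": 0}
    - {"jaw": 0.45,"delta_pos": [-0.03,0.053,0.06],"turn": 0}
    - {"jaw": 0.45,"delta_pos": [-0.04,0.07,0.085],"turn": 0}
    - {"jaw": 0.45,"delta_pos": [-0.05,0.088,0.11],"turn": 0}
    - {"jaw": 0.45,"delta_pos": [-0.058,0.105,0.135],"turn": 0}
    - {"jaw": 0.45,"delta_pos": [-0.064,0.117,0.16],"turn": 0}
    - {"jaw": 0.45,"delta_pos": [-0.064,0.117,0.16],"turn": 0}

```text
t: 9.12
ee_pos: [0.5906, -0.0807, 0.0733]
orientation: [-1.033, -2.966, -0.0]
wrist_force: [2.3, -0.3, 1.4]
opening: 0.0383
gripper_force: 1.1
```

Run:
```python
from h import *
s=get_state();a=get_image("wrist");b=get_image("scene")
o=np.zeros((400,800,3),np.uint8);o[:400,:400]=cv2.resize(a[180:360,160:340],(400,400));o[:400,400:]=cv2.resize(b[145:215,195:265],(400,400),interpolation=cv2.INTER_CUBIC)
cv2.imwrite("pics/w6.png",o)
print(s["ee_pos"],s["wrist_force"],s["gripper_force"])
```

```text
[ 0.59063697 -0.08073808  0.07334779] [ 2.31802617 -0.29379335  1.41619341] 1.0631663948468706
```

View pics/w6.png

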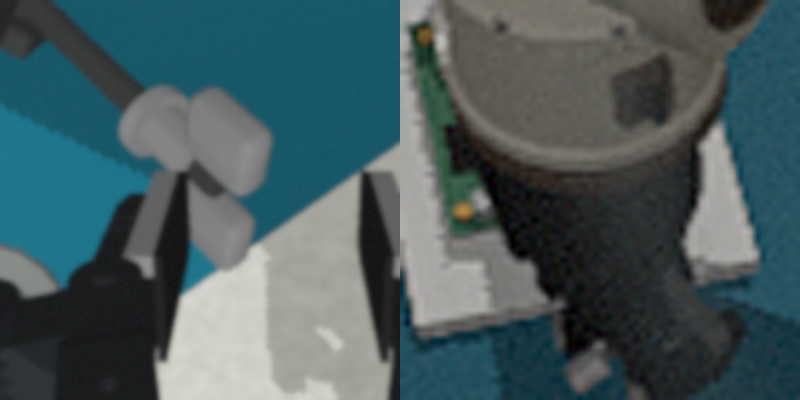

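The bolt leans far out, and the finger is beside the hub at (170,220). I'll lift, shut the fingers, then press the nut down from above.

Emit:
jog_arm:
  increments:
    - {"jaw": 0.45,"delta_pos": [0,0,-0.1],"turn": 0}
    - {"jaw": 0.45,"delta_pos": [0,0,-0.25],"turn": 0}
    - {"jaw": 0.45,"delta_pos": [0,0,-0.42],"turn": 0}
    - {"jaw": 0.1,"delta_pos": [0.02,-0.04,-0.42],"turn": 0}
    - {"jaw": 0,"delta_pos": [0.05,-0.09,-0.42],"turn": 0}
    - {"jaw": 0,"delta_pos": [0.077,-0.14,-0.42],"turn": 0}
    - {"jaw": 0,"delta_pos": [0.077,-0.14,-0.42],"turn": 0}
    - {"jaw": 0,"delta_pos": [0.077,-0.14,-0.42],"turn": 0}

```text
t: 9.88
ee_pos: [0.5674, -0.0905, 0.1365]
orientation: [-1.035, -2.965, -0.0]
wrist_force: [0.8, 0.1, 0.9]
opening: -0.0001
gripper_force: 0.0
```

Emit:
jog_arm:
  increments:
    - {"jaw": 0,"delta_pos": [0,0,0.1],"turn": 0}
    - {"jaw": 0,"delta_pos": [0,0,0.2],"turn": 0}
    - {"jaw": 0,"delta_pos": [0,0,0.24],"turn": 0}
    - {"jaw": 0,"delta_pos": [0,0,0.28],"turn": 0}
    - {"jaw": 0,"delta_pos": [-0.005,0.01,0.31],"turn": 0}
    - {"jaw": 0,"delta_pos": [-0.01,0.02,0.34],"turn": 0}
    - {"jaw": 0,"delta_pos": [-0.016,0.03,0.37],"turn": 0}
    - {"jaw": 0,"delta_pos": [-0.02,0.037,0.4],"turn": 0}

```text
t: 10.55
ee_pos: [0.5745, -0.0878, 0.0771]
orientation: [1.034, 2.966, 0.0]
wrist_force: [0.4, -0.0, 1.7]
opening: -0.0003
gripper_force: 0.5
```

Emit:
jog_arm:
  increments:
    - {"jaw": 0,"delta_pos": [-0.006,0.012,0.02],"turn": 0}
    - {"jaw": 0,"delta_pos": [-0.014,0.025,0.04],"turn": 0}
    - {"jaw": 0,"delta_pos": [-0.02,0.037,0.06],"turn": 0}
    - {"jaw": 0,"delta_pos": [-0.027,0.05,0.08],"turn": 0}
    - {"jaw": 0,"delta_pos": [-0.034,0.062,0.1],"turn": 0}
    - {"jaw": 0,"delta_pos": [-0.04,0.075,0.115],"turn": 0}
    - {"jaw": 0,"delta_pos": [-0.048,0.088,0.13],"turn": 0}
    - {"jaw": 0,"delta_pos": [-0.048,0.088,0.14],"turn": 0}

```text
t: 11.22
ee_pos: [0.5881, -0.0817, 0.0558]
orientation: [-1.034, -2.967, -0.0]
wrist_force: [-0.1, 0.4, 0.9]
opening: 0.0001
gripper_force: 0.4
```

Emit:
jog_arm:
  increments:
    - {"jaw": 0,"delta_pos": [0,0,0.01],"turn": 0}
    - {"jaw": 0,"delta_pos": [0,0,0.02],"turn": 0}
    - {"jaw": 0,"delta_pos": [0,0,0.03],"turn": 0}
    - {"jaw": 0,"delta_pos": [0,0,0.04],"turn": 0}
    - {"jaw": 0,"delta_pos": [0,0,0.045],"turn": 0}
    - {"jaw": 0,"delta_pos": [0,0,0.05],"turn": 0}
    - {"jaw": 0,"delta_pos": [0,0,0.05],"turn": 0}
    - {"jaw": 0,"delta_pos": [0,0,0.05],"turn": 0}

```text
t: 11.88
ee_pos: [0.5878, -0.0819, 0.0486]
orientation: [-1.034, -2.966, -0.0]
wrist_force: [-0.1, -0.3, 0.2]
opening: 0.0
gripper_force: 0.2
```

Emit:
jog_arm:
  increments:
    - {"jaw": 0,"delta_pos": [0,0,0.007],"turn": 0}
    - {"jaw": 0,"delta_pos": [0,0,0.014],"turn": 0}
    - {"jaw": 0,"delta_pos": [0,0,0.02],"turn": 0}
    - {"jaw": 0,"delta_pos": [0,0,0.02],"turn": 0}
    - {"jaw": 0,"delta_pos": [0,0,0.02],"turn": 0}
    - {"jaw": 0,"delta_pos": [0,0,0.02],"turn": 0}
    - {"jaw": 0,"delta_pos": [0,0,0.02],"turn": 0}
    - {"jaw": 0,"delta_pos": [0,0,0.02],"turn": 0}

```text
t: 12.55
ee_pos: [0.5878, -0.0819, 0.0456]
orientation: [-1.034, -2.966, -0.0]
wrist_force: [1.6, -0.5, 0.8]
opening: -0.0001
gripper_force: 0.1
```

Emit:
jog_arm:
  increments:
    - {"jaw": 0,"delta_pos": [0,0,0.007],"turn": 0}
    - {"jaw": 0,"delta_pos": [0,0,0.013],"turn": 0}
    - {"jaw": 0,"delta_pos": [0,0,0.02],"turn": 0}
    - {"jaw": 0,"delta_pos": [0,0,0.02],"turn": 0}
    - {"jaw": 0,"delta_pos": [0,0,0.02],"turn": 0}
    - {"jaw": 0,"delta_pos": [0,0,0.02],"turn": 0}
    - {"jaw": 0,"delta_pos": [0,0,0.02],"turn": 0}
    - {"jaw": 0,"delta_pos": [0,0,0.02],"turn": 0}

```text
t: 13.22
ee_pos: [0.5878, -0.0819, 0.0426]
orientation: [-1.034, -2.966, -0.0]
wrist_force: [0.2, 0.1, 0.1]
opening: 0.0001
gripper_force: 0.1
```

Emit:
jog_arm:
  increments:
    - {"jaw": 0,"delta_pos": [0,0,-0.2],"turn": 0}
    - {"jaw": 0,"delta_pos": [0,0,-0.4],"turn": 0}
    - {"jaw": 0,"delta_pos": [0,0,-0.6],"turn": 0}
    - {"jaw": 0,"delta_pos": [0,0,-0.8],"turn": 0}
    - {"jaw": 0,"delta_pos": [0,0,-0.9],"turn": 0}
    - {"jaw": 0,"delta_pos": [0,0,-0.9],"turn": 0}
    - {"jaw": 0,"delta_pos": [0,0,-0.9],"turn": 0}
    - {"jaw": 0,"delta_pos": [0,0,-0.9],"turn": 0}

```text
t: 13.88
ee_pos: [0.5875, -0.0819, 0.1767]
orientation: [-1.034, -2.965, -0.0]
wrist_force: [0.0, 0.1, -0.2]
opening: -0.0002
gripper_force: 0.0
```

Run:
```python
from h import *
c=camera_model("wrist");a=get_image("wrist");cv2.imwrite("pics/w7.png",a);g=cv2.GaussianBlur(a,(3,3),0)
np.savez("w7.npz",**{k:np.array(v) for k,v in c.items()})
o=np.array([.5149,-.1136,.02]);x=np.array([np.cos(np.radians(23.3)),np.sin(np.radians(23.3)),0]);z=np.array([0,0,1.])
for th in(.3,.5,.7,.9,1.1,1.3,1.42):
    L=[]
    for r in(.035,.045,.055,.065,.075,.088,.096):
        u,v=proj(c,o+r*(np.sin(th)*x+np.cos(th)*z));L.append((round(u),round(v),g[int(round(v)),int(round(u))].tolist()) if 0<=u<560 and 0<=v<420 else None)
    print(th,L)
```

```text
0.3 [(212, 168, [52, 52, 51]), (213, 172, [61, 61, 57]), (214, 176, [99, 83, 29]), (215, 180, [106, 89, 24]), (216, 184, [105, 88, 22]), (217, 191, [106, 89, 25]), (218, 195, [106, 89, 23])]
0.5 [(220, 171, [100, 85, 28]), (223, 175, [107, 90, 26]), (227, 180, [106, 89, 25]), (230, 185, [106, 88, 25]), (234, 191, [105, 89, 23]), (239, 198, [106, 90, 24]), (243, 203, [105, 89, 23])]
0.7 [(227, 173, [103, 88, 27]), (232, 178, [106, 89, 24]), (238, 184, [105, 88, 23]), (243, 189, [105, 88, 23]), (249, 195, [113, 95, 25]), (258, 204, [126, 106, 28]), (263, 209, [123, 104, 27])]
0.9 [(233, 175, [94, 82, 40]), (240, 180, [102, 85, 29]), (247, 186, [105, 89, 24]), (254, 192, [105, 88, 23]), (262, 198, [108, 93, 44]), (272, 206, [105, 89, 24]), (279, 212, [136, 135, 135])]
1.1 [(237, 175, [70, 68, 57]), (246, 181, [79, 72, 49]), (254, 187, [95, 82, 33]), (262, 192, [101, 87, 37]), (271, 198, [119, 112, 95]), (283, 206, [144, 144, 143]), (290, 211, [146, 145, 145])]
1.3 [(241, 175, [65, 66, 63]), (250, 181, [65, 66, 61]), (259, 186, [66, 67, 62]), (268, 192, [148, 148, 147]), (277, 197, [147, 147, 147]), (289, 204, [79, 79, 76]), (296, 209, [118, 115, 106])]
1.42 [(242, 175, [66, 67, 64]), (251, 180, [65, 66, 63]), (260, 185, [66, 66, 63]), (270, 191, [148, 147, 147]), (279, 196, [150, 149, 149]), (291, 202, [76, 73, 60]), (298, 207, [106, 91, 37])]
```

Run:
```python
from h import *
c=dict(np.load("w7.npz"));a=cv2.imread("pics/w7.png").astype(int)
o=np.array([.5149,-.1136,.02]);R0=np.radians(23.3);x=np.array([np.cos(R0),np.sin(R0),0]);y=np.array([-np.sin(R0),np.cos(R0),0]);z=np.array([0,0,1.])
sat=a.max(2)-a.min(2)
P=lambda th,r:np.array(proj(c,o+r*(np.sin(th)*x+np.cos(th)*z)))
for r in(.04,.05,.055):
    p=P(1.3,r);t=P(1.3,r+.01)-p;n=np.array([-t[1],t[0]])/np.hypot(*t)
    ks=[k for k in np.arange(-10,10.1,.5) if sat[tuple(np.round(p+k*n).astype(int)[::-1])]<20]
    print(r,"mid",np.mean(ks),(min(ks),max(ks)),{th:round(float((P(th,r)-p)@n),1) for th in(1.0,1.1,1.15,1.2,1.3,1.42)})
```

```text
0.04 mid -1.25 (np.float64(-4.0), np.float64(1.5)) {1.0: 3.1, 1.1: 2.1, 1.15: 1.6, 1.2: 1.0, 1.3: 0.0, 1.42: -1.2}
0.05 mid -1.75 (np.float64(-4.5), np.float64(1.0)) {1.0: 4.0, 1.1: 2.6, 1.15: 2.0, 1.2: 1.3, 1.3: 0.0, 1.42: -1.5}
0.055 mid -1.75 (np.float64(-5.0), np.float64(1.5)) {1.0: 4.4, 1.1: 2.9, 1.15: 2.2, 1.2: 1.4, 1.3: 0.0, 1.42: -1.7}
```

The shank midline fits a lean of about 1.42 rad, so the bolt is at its stop. The nut is about 3.3 mm up and the arm is clear of everything. Handing in.

```bash
python3 -c "
from plant import *
print(sign_off())"
```

```text
the job is handed in; nothing more can be done
None
```

I handed the job in at about 14 s: the wing nut was unscrewed about 3.3 mm, and the bolt swung out through the keeper window and now lies at about 1.42 rad, its stop, with the arm clear; the sign-off returned no verdict.

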